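# Index the marking-out turntable to its next hole and clamp it

## Robot

A 7-joint arm with a two-finger parallel gripper is mounted at the origin on the work surface. World frame = base frame: x ahead of the robot, y to its left, z up, the work surface at z = 0. Lengths are in m, angles in rad, forces in N, time in s.
With the tool pointing down it reaches from about 0.425 to 0.925 m from the base axis. Payload 6.8 kg.
Tool frame: the origin (TCP) lies on the front face of the gripper's body, between the roots of the fingers; the fingertips stand 73 mm ahead of it and the grasp point (between the pads) lies 54 mm ahead of it; z points along the fingers, y is the direction in which the jaws open and shut (so a half turn about z gives the same grasp; the last joint's range is limited). The gripper opens to 85 mm and grips with 20 to 120 N. Pads are 22 mm wide; open, the fingers measure 114 mm over their backs; the gripper's body (76 mm by 85 mm) begins 54 mm behind the grasp point. The pads swing forward as they close: fully open they stand 13 mm farther back than shut.
Start: joints at [-1.246, 0.477, 0.022, 1.555, -0.011, 1.109, -0.083], TCP at [0.283, 0.613, 0.304] pointing down, gripper open.
Joint ranges: [-2.96, 2.96], [-0.34, 2.1], [-1.41, 1.46], [0.24, 2.44], [-1.37, 4.51], [0.17, 1.92], [-2.96, 2.96]. Speed limits (rad/s): [2.39, 2.39, 3.14, 3.14, 3.14, 3.14, 3.14].

## Interface

Orientations are given as a rotation vector (axis times angle).
In Python, from bench import * gives the robot as it stands.
- The arm moves only by the tool jog_arm, never from a script. Its argument "plan" is a list of rows, each a list of 2 entries, a list of its own where there are three numbers: the shift along the world's x, y, z in cm, then the turn about the world's z in rad. In form: [[[tx, ty, tz], twist], ...]. A call has 1 to 12 rows; each row shifts and turns the commanded pose from where the row before left it; what a row does not reach is not made up. A row lasts 1/10 s, in which the tool goes at most 50 mm and 8.59 degrees, less where a joint would pass 70% of its speed; a pose out of reach is approached as far as the arm can. A call is refused whole if a number of a shift passes 5 or a number of a turn 0.15, either way. A call with a gripper value outside its range is refused whole. "hand" is the finger opening in cm, from 0 to 8.54, set as the call begins (left out, the last holds). The fingers move at their own pace and stop on an object; "grip_force" is the grip in N (left out, the last holds). Time passes only in rows, so rows that do not move let the fingers close. It gives the time, the measured TCP pose, the force and the opening at its end, in the units of the state.
- get_obs(): the state, without advancing time (a new reading comes with each control period).
- grab_frame(name): name is "side" or "top"; returns the picture (400x640x3 uint8, red, green, blue); there is no depth.
- get_calibration(name): a dict with "intrinsics" (3x3 intrinsics, pixels), "xyz" and "orientation" of the camera in the world. Camera axes: x right, y down, z forward; pixel columns grow to the right and rows downward; lengths in m; the calibration is good to about 2 mm. A picture is of the moment at which its call begins. get_calibration takes no time and is no camera call.
- hand_in(): hands the job in, once; it reports no verdict.
The state is a dict: "clock": time; "joints": joint angles; "qvel": joint speeds; "tau": joint torques, N m; "tcp_pos": TCP position; "orientation": TCP orientation; "contact_force": force on the tool from outside, world axes, zero at the start; "moment": the same for the moment, N m; "grip_width": finger opening in m.
Only numpy, scipy, OpenCV 4.12 (cv2) and the standard library are available. Lean on these libraries where they do the work, as an engineer would, in place of code of your own. Each camera call takes 0.05 s, during which the arm holds its last target. There are 200 camera calls.

## Task

Pull the turntable's sprung index plunger up, swing the turntable counter-clockwise (seen from above) and let the plunger drop fully home in the next hole that way, without forcing the turntable against the plunger. Only then throw the clamp lever all the way over to lock it. Let go, and leave the other things on the table alone.

Things in the scene. Friction and masses are not known exactly. Their poses are not given: they have to be found in the camera images.
- stand: Fixed grey turntable stand: disc of 270 mm diameter, 18 mm high, with a 120 x 110 mm tab on its -y side that carries the clamp lever. Origin: centre of the underside, on the turntable's vertical axis; z up; at yaw 0 its x points away from the robot.
- home_hole (a point): Mouth of the hole the pin starts in, 100 mm from the axis, at 163 deg counter-clockwise from the stand's x. It is in a raised steel ring (83 to 117 mm from the axis, top 32 mm above the table). The next hole counter-clockwise lies 0.47 to 0.72 rad round from it, same radius, in a ring piece clamped on by hand: not measured, find it by feel or see it from above. A wrong hole lies 30 deg clockwise.
- turntable (a joint): Angle of the turntable, rad: 0 at the home hole, grows counter-clockwise from above; stops at -0.75 and 0.95. Plywood disc, 156 mm diameter, top 46 mm above the table; its aluminium arm (28 mm wide, top 45 mm above the table) reaches over the ring and carries the plunger. It stays where left; turning takes about 1 N at the knob, 4 to 6 N with the pin dragging on the ring.
- plunger (a joint): Lift of the plunger, m: 0 fully home (pin 11 mm deep in a hole), about 0.010 with the pin on top of the ring, 0.018 fully pulled. The spring pushes it down with 6 N at 0, 10 N fully pulled. The 8 mm round-nosed pin has 1.5 mm play each side in a hole and drops in by itself when free over it; then the turntable is locked.
- plunger_knob (a point): Centre of the plunger's round black knob: 24 mm diameter, full width from 11 mm below to 11 mm above, whole height 29 mm. 100 mm from the turntable axis, 73 mm above the table when home; moves with turntable and plunger. Under it a collar of 22 mm diameter stands on the arm. z up; its other axes turn with the turntable.
- clamp (a joint): Angle of the clamp lever, rad: 0 to 0.15 at the start (open, leaning to the stand's -x), 1.0 thrown fully over to the stand's +x (locked). It stays where it is left; pushing it takes about 1 N.
- clamp_tip (a point): Centre of the black ball (26 mm diameter) at the end of the clamp lever, 80 mm from the pivot. The lever is a 10 mm steel rod that swings about the stand's y axis.
- clamp_pivot (a point): Pivot of the clamp lever, 40 mm above the table, on the stand's tab.
- glue_stick_mid (a point): Middle of a standing glue stick, 27 mm diameter, 98 mm high. Leave alone.
- tape_roll_mid (a point): Middle of a lying roll of clear tape, 90 mm diameter, 20 mm high. Leave alone.
- paint_jar_mid (a point): Middle of a standing small jar, 50 mm diameter, 65 mm high. Leave alone.
- marker_mid (a point): Middle of a lying felt marker, 135 x 14 x 14 mm, along its x. Leave alone.
- pencil_pot_mid (a point): Middle of a pot of pencils, 74 mm diameter, 90 mm high, pencils up to 150 mm. Leave alone.
- pin: The steel pin under the knob, 8 mm diameter with a round nose, part of the plunger. Origin: its lower end, 51.5 mm below the knob's centre, z up. Sideways load on it (turning against a hole it sits in) must stay well under 35 N.

How it is judged:
By the outcome, as a careful person would: the job done as asked, in the order asked, and still so for the second after the job is handed in, with the robot touching nothing.
It also fails if it takes over 48 s, if anything falls off the work surface, if the arm or the gripper's body presses on something with over 40 N, if the wrist force passes 120 N, or if a joint passes its speed limit or range.

## Working session

There is one attempt and no reset: what is moved stays moved. The work goes in short steps, Python scripts to look and compute and a tool call to move; the robot and the scene stay as the last step left them, time stands still between calls to the robot, and variables do not carry over. Pictures are saved under pics/ and viewed, about 8 in all and at most 12, crops included, and the job is handed in when it is done.

Besides the shell and the picture viewer there is one more tool, called after "Call:" in YAML: its name, and indented under it one key for each argument. jog_arm: Moves the arm, as the interface text tells. Its arguments: {"type":"object","properties":{"plan":{"type":"array","items":{"type":"array"}},"hand":{"type":"number"},"grip_force":{"type":"number"}},"required":["plan"]}

```bash
mkdir -p pics
cat > h.py <<'E'
from bench import *
import numpy as np, cv2
from scipy.spatial.transform import Rotation as R
def cam(n):
    c=get_calibration(n);o=np.array(c["orientation"],float)
    Rm=R.from_rotvec(o).as_matrix() if o.size==3 else o.reshape(3,3)
    return np.array(c["intrinsics"],float).reshape(3,3),np.array(c["xyz"],float),Rm
def ray(n,p):
    K,t,Rm=cam(n); d=Rm@np.linalg.inv(K)@[p[0],p[1],1]; return t,d/np.linalg.norm(d)
def onz(n,p,z):
    t,d=ray(n,p); return t+d*(z-t[2])/d[2]
def proj(n,X):
    K,t,Rm=cam(n); u=K@(Rm.T@(np.array(X)-t)); return u[:2]/u[2]
def tri(a,b):
    t1,d1=ray("side",a);t2,d2=ray("top",b)
    s=np.linalg.lstsq(np.c_[d1,-d2],t2-t1,rcond=None)[0]
    A=t1+s[0]*d1;B=t2+s[1]*d2
    return (A+B)/2,np.linalg.norm(A-B)
def snap(n,f,crop=None,k=1):
    im=grab_frame(n)[:,:,::-1]
    if crop: im=im[crop[1]:crop[3],crop[0]:crop[2]]
    im=cv2.resize(im,None,fx=k,fy=k,interpolation=cv2.INTER_CUBIC)
    cv2.imwrite("pics/"+f+".png",im)
E
python3 - <<'E'
from h import *
snap("side","s0");snap("top","t0")
for n in("side","top"):print(n,get_calibration(n))
print(get_obs())
E
```

```text
side {'intrinsics': array([[368.02604113,   0.        , 316.82438513],
       [  0.        , 368.02604113, 194.3242096 ],
       [  0.        ,   0.        ,   1.        ]]), 'xyz': array([0.50500822, 0.64595546, 0.80066787]), 'orientation': array([-0.25919677,  2.88814165, -1.05294852])}
top {'intrinsics': array([[377.82681066,   0.        , 327.71609653],
       [  0.        , 377.82681066, 193.80506054],
       [  0.        ,   0.        ,   1.        ]]), 'xyz': array([0.44685588, 0.04438304, 0.85589298]), 'orientation': array([-2.17750153,  2.03050896, -0.21005335])}
{'clock': 0.1, 'joints': array([-1.24611044,  0.47773519,  0.02232371,  1.55633962, -0.01147712,
        1.10928245, -0.08310948]), 'qvel': array([-7.97505800e-06, -1.48431518e-03, -7.85150979e-04, -2.44209712e-03,
        2.69763333e-03, -1.40269177e-03,  4.02594410e-04]), 'tau': array([ 3.55201875e-03, -5.97759748e+01,  1.61334917e+00, -2.81951594e+01,
        1.27780822e-02,  5.04517448e-03,  2.62159438e-05]), 'tcp_pos': array([0.28292203, 0.61239966, 0.30301604]), 'orientation': array([-6.74419580e-01, -3.06811987e+00,  2.54673609e-03]), 'contact_force': array([-0.32522803,  0.26753915, -0.22740456]), 'moment': array([ 0.03050458,  0.00543267, -0.02023983]), 'grip_width': 0.08527926613519722}
```

View pics/t0.png

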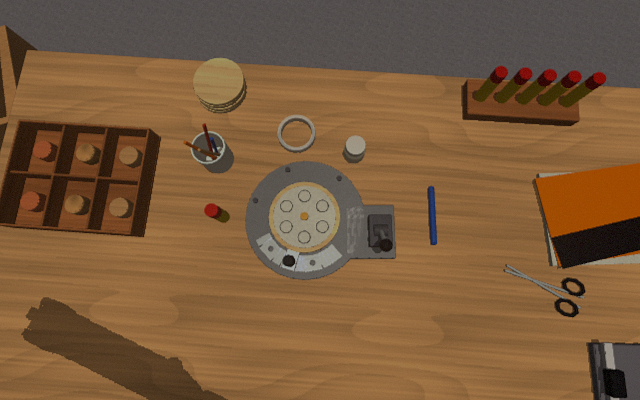

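View pics/s0.png

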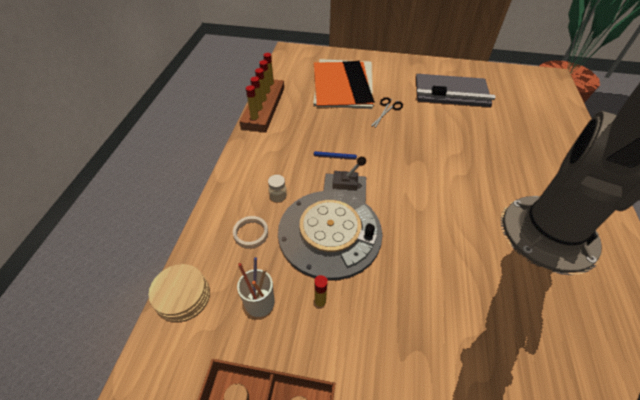

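Top view: turntable centre at about (304,216), knob (289,261), a hole to the right at about (312,263) (that is counter-clockwise), a wrong one at (270,249), and the clamp ball (386,245). In the side view the knob is at (369,232) and the ball at (361,161). I'll enlarge both.

Run:
```python
from h import *
snap("top","t1",(236,152,406,282),4.5);snap("side","s1",(270,140,400,280),4)
```

```text
(no output)
```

View pics/t1.png

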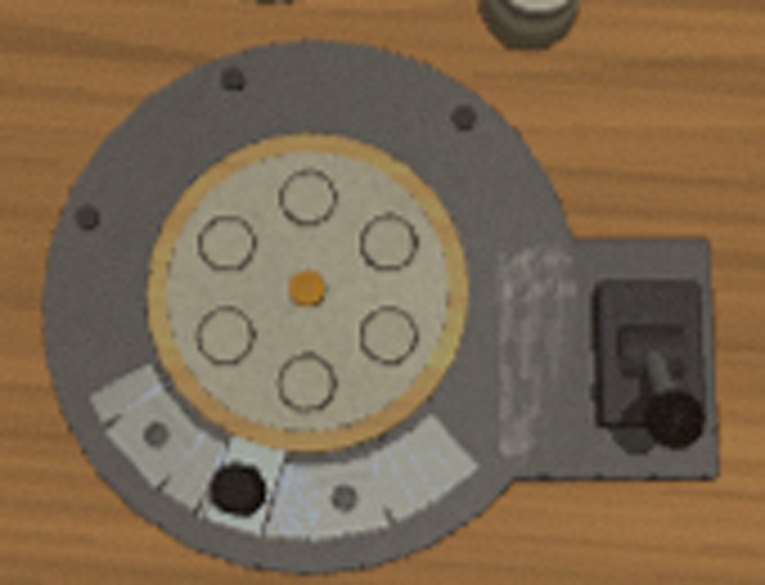

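View pics/s1.png

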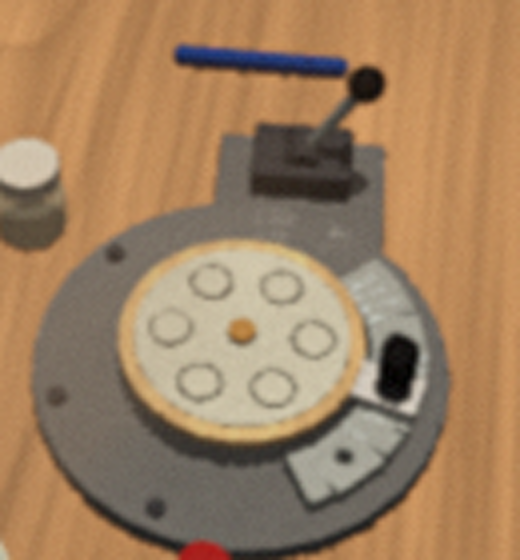

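Enlarged crops: the next hole is clearly visible at top crop (344,498), the knob at (238,489), the wrong hole at (157,433), the disc centre at (307,288) and the ball at (675,418). In the side crop the knob is at (398,368), the ball at (366,83) and the disc centre at (241,331).

Run:
```python
from h import *
T=lambda x,y:((x+.5)/4.5+235.5,(y+.5)/4.5+151.5)
S=lambda x,y:((x+.5)/4+269.5,(y+.5)/4+139.5)
for n,a,b in (("centre",S(241,331),T(307,288)),("knob",S(398,366),T(238,489)),("ball",S(366,83),T(675,418))):
    print(n,*tri(a,b))
c=onz("top",T(307,288),.048)
st=onz("top",T(313,307),.018); print("c",c,"stand from outline",st)
for n,p,z in (("knob",T(238,489),.085),("next",T(344,498),.032),("wrong",T(157,433),.032)):
    P=onz("top",p,z);d=(P-c)[:2];print(n,P,np.hypot(*d),np.arctan2(d[1],d[0])%(2*np.pi))
for p in((575,238),(710,240),(718,478),(512,480)):print("tab",onz("top",T(*p),.018))
```

```text
centre [0.56601243 0.10802077 0.04901407] 0.0023304546257386116
knob [0.46818167 0.13029432 0.06811836] 0.003055528090883407
ball [ 0.51070845 -0.06125708  0.11204174] 0.0026540456996797966
c [0.56733734 0.1080129  0.048     ] stand from outline [0.56251656 0.10660615 0.018     ]
knob [0.4692128  0.12830731 0.085     ] 0.10020124324705153 2.9376452647095577
next [0.47008009 0.0832141  0.032     ] 0.10036908792561886 3.3912543089571274
wrong [0.49446608 0.17541113 0.032     ] 0.09926098225630384 2.39519266863918
tab [ 0.60635501 -0.0214219   0.018     ]
tab [ 0.61002862 -0.08884188  0.018     ]
tab [ 0.49275544 -0.09671204  0.018     ]
tab [0.48478713 0.00307415 0.018     ]
```

Call:
jog_arm:
  plan:
    - [[1.5,-4,0],0.0175]
    - [[1.5,-4,0],0.0175]
    - [[1.5,-4,0],0.0175]
    - [[1.5,-4,0],0.0175]
    - [[1.5,-4,0],0.0175]
    - [[1.5,-4,0],0.0175]
    - [[1.5,-4,0],0.0175]
    - [[1.5,-4,0],0.0175]
    - [[1.5,-4,-1],0.0175]
    - [[1.5,-4,-1],0.0175]
    - [[1.5,-4,-1],0.0175]
    - [[2,-4,-1],0.0175]
  hand: 8.5
  grip_force: 60

```text
clock: 1.4
tcp_pos: [0.468, 0.1312, 0.2637]
orientation: [-0.347, -3.122, -0.001]
contact_force: [1.5, 0.6, 0.2]
grip_width: 0.0848
```

Call:
jog_arm:
  plan:
    - [[0,0,0],0]
    - [[0,0,0],0]

```text
clock: 1.6
tcp_pos: [0.4682, 0.1319, 0.2637]
orientation: [-0.354, -3.121, 0.0]
contact_force: [-0.2, 1.1, -0.2]
grip_width: 0.0848
```

Call:
jog_arm:
  plan:
    - [[0,-0.2,-3],0]
    - [[0,0,-3],0]
    - [[0,0,-3],0]
    - [[0,0,-2],0]
    - [[0,0,-1.5],0]
    - [[0,0,-1],0]
    - [[0,0,0],0]

```text
clock: 2.3
tcp_pos: [0.4673, 0.1319, 0.1281]
orientation: [-0.346, -3.121, 0.001]
contact_force: [0.5, 1.3, 0.3]
grip_width: 0.085
```

Run:
```python
from h import *
snap("side","s2",(270,140,430,280),4)
o=get_obs();print(o["tcp_pos"],o["contact_force"])
```

```text
[0.46781876 0.13171913 0.12884825] [0.03280838 0.33194333 0.48185044]
```

View pics/s2.png

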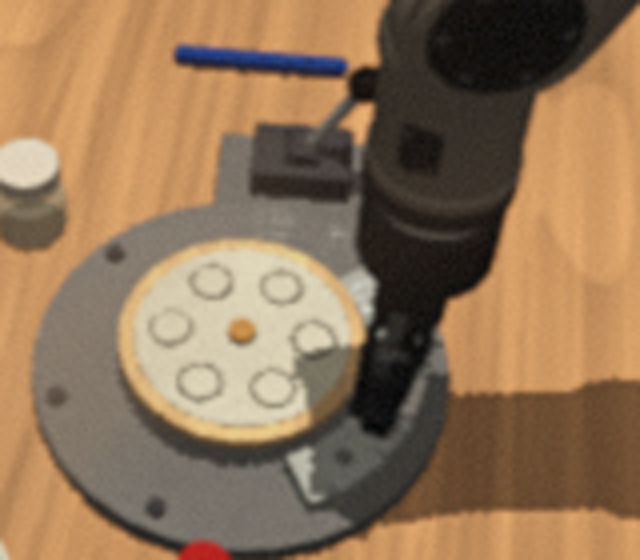

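The gripper straddles the knob and touches nothing else. Next I close it gently.

Call:
jog_arm:
  plan:
    - [[0,-0.1,0],0]
    - [[0,0,0],0]
    - [[0,0,0],0]
    - [[0,0,0],0]
    - [[0,0,0],0]
  hand: 3
  grip_force: 20

```text
clock: 2.85
tcp_pos: [0.4682, 0.1298, 0.1291]
orientation: [0.349, 3.122, 0.0]
contact_force: [0.4, 0.1, -0.1]
grip_width: 0.03
```

Call:
jog_arm:
  plan:
    - [[0,0,0],0]
    - [[0,0,0],0]
    - [[0,0,0],0]
  hand: 1
  grip_force: 20

```text
clock: 3.15
tcp_pos: [0.4682, 0.1298, 0.1291]
orientation: [0.349, 3.122, 0.0]
contact_force: [-0.6, -0.6, 4.8]
grip_width: 0.0232
```

Call:
jog_arm:
  plan:
    - [[0,0,0],0]
    - [[0,0,0],0]
    - [[0,0,0.3],0]
    - [[0,0,0.4],0]
    - [[0,0,0.4],0]
    - [[0,0,0.4],0]
    - [[0,0,0],0]
    - [[0,0,0],0]
  hand: 1
  grip_force: 60

```text
clock: 3.95
tcp_pos: [0.4681, 0.1296, 0.1439]
orientation: [0.349, 3.122, -0.0]
contact_force: [3.2, -0.1, -8.7]
grip_width: 0.0222
```

Call:
jog_arm:
  plan:
    - [[-0.11,-0.58,0],0.0588]
    - [[-0.08,-0.58,0],0.0588]
    - [[-0.04,-0.59,0],0.0588]
    - [[-0.01,-0.59,0],0.0588]
    - [[0.03,-0.59,0],0.0588]
    - [[0.06,-0.58,0],0.0588]

```text
clock: 4.55
tcp_pos: [0.4664, 0.0945, 0.1437]
orientation: [0.208, -3.134, -0.0]
contact_force: [2.6, 0.2, -9.5]
grip_width: 0.0223
```

Call:
jog_arm:
  plan:
    - [[0.1,-0.58,0],0.0588]
    - [[0.12,-0.57,0],0.0588]
    - [[0,0,0],0]
    - [[0,0,0],0]
    - [[0,0,0],0]

```text
clock: 5.05
tcp_pos: [0.4686, 0.0832, 0.1437]
orientation: [0.386, -3.117, 0.0]
contact_force: [2.0, -0.1, -9.0]
grip_width: 0.0223
```

Call:
jog_arm:
  plan:
    - [[0,0,-0.3],0]
    - [[0,0,-0.15],0]
    - [[0,0,0],0]
    - [[0,0,0],0]

```text
clock: 5.45
tcp_pos: [0.4686, 0.0832, 0.1393]
orientation: [0.388, -3.117, 0.0]
contact_force: [1.5, -0.7, -9.0]
grip_width: 0.0222
```

Call:
jog_arm:
  plan:
    - [[0,0,-0.1],0]
    - [[0,0,-0.1],0]
    - [[0,0,0],0]
    - [[0,0,0],0]

```text
clock: 5.85
tcp_pos: [0.4686, 0.0832, 0.1373]
orientation: [0.388, -3.117, -0.0]
contact_force: [-0.1, -0.3, -8.4]
grip_width: 0.0219
```

Call:
jog_arm:
  plan:
    - [[0,0,-0.1],0]
    - [[0,0,-0.1],0]
    - [[0,0,0],0]
    - [[0,0,0],0]

```text
clock: 6.25
tcp_pos: [0.4686, 0.0832, 0.1353]
orientation: [0.388, -3.117, 0.0]
contact_force: [0.4, -1.2, -7.9]
grip_width: 0.0223
```

Call:
jog_arm:
  plan:
    - [[0,0,-0.1],0]
    - [[0,0,-0.1],0]
    - [[0,0,0],0]
    - [[0,0,0],0]

```text
clock: 6.65
tcp_pos: [0.4687, 0.0832, 0.1333]
orientation: [0.388, -3.117, -0.0]
contact_force: [-0.5, -1.4, -9.1]
grip_width: 0.0221
```

The pin is entering the hole without side load, so I keep lowering and then ease the grip.

Call:
jog_arm:
  plan:
    - [[0,0,-0.15],0]
    - [[0,0,-0.15],0]
    - [[0,0,0],0]
    - [[0,0,0],0]

```text
clock: 7.05
tcp_pos: [0.4687, 0.0832, 0.1303]
orientation: [0.388, -3.117, 0.0]
contact_force: [-0.3, -1.2, -7.3]
grip_width: 0.0222
```

Call:
jog_arm:
  plan:
    - [[0,0,0],0]
    - [[0,0,0],0]
    - [[0,0,0],0]
    - [[0,0,0],0]
  hand: 3.4
  grip_force: 20

```text
clock: 7.45
tcp_pos: [0.4694, 0.0834, 0.1309]
orientation: [-0.388, 3.116, 0.0]
contact_force: [-0.6, -0.6, 1.1]
grip_width: 0.034
```

Call:
jog_arm:
  plan:
    - [[0,0,0],0]
    - [[0,0,0],0]
    - [[0,0,2],0]
    - [[0,0,3],0]
    - [[0,0,3],0]
    - [[-2,-4,2],-0.1]
    - [[-2,-4,0],-0.1]
    - [[-2,-4,0],0]
    - [[0,-2,0],0]
    - [[0,0,0],0]
  hand: 6

```text
clock: 8.45
tcp_pos: [0.408, -0.0595, 0.2307]
orientation: [-0.066, 3.14, -0.001]
contact_force: [1.0, 0.1, -0.3]
grip_width: 0.0599
```

Run:
```python
from h import *
a=grab_frame("top")[170:290,240:400,::-1];b=grab_frame("side")[140:280,270:430,::-1]
cv2.imwrite("pics/c3.png",np.hstack([cv2.resize(a,(400,300),interpolation=2),cv2.resize(b,(343,300),interpolation=2)]))
C=np.array([.566,.108])
th=3.3936;P=C+.1*np.array([np.cos(th),np.sin(th)])
for z in (.073,.077,.083):print(z,"side",proj("side",[*P,z]),"top",proj("top",[*P,z]))
o=get_obs();print(o["tcp_pos"],o["contact_force"],o["clock"])
```

```text
0.073 side [369.99602751 214.20242058] top [311.19342369 262.09922233]
0.077 side [370.1826595 213.2252578] top [311.10084584 262.03542181]
0.083 side [370.46498294 211.74707618] top [310.96019504 261.93849155]
[ 0.40903074 -0.05660852  0.23055473] [ 0.02885769  0.56251421 -0.61613254] 8.55
```

View pics/c3.png

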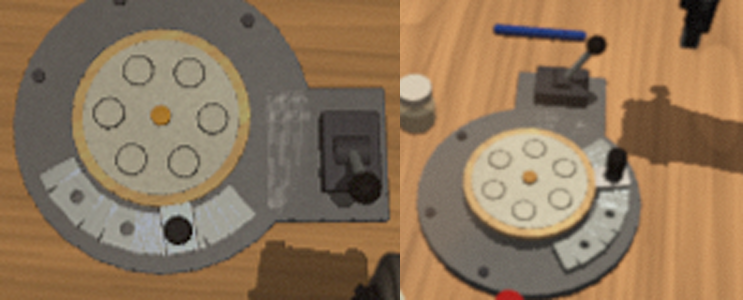

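The knob now sits at the new hole: top crop (178,230), side crop (616,165), which is about px (371,217). Its height matches the plunger being home. I'll confirm by touching the knob's top lightly with closed fingers before clamping.

Call:
jog_arm:
  plan:
    - [[1.5,3.5,0],0]
    - [[1.5,3.5,0],0]
    - [[1.5,3.5,0],0]
    - [[1.5,3.5,0],0]
    - [[0,0,-2],0]
    - [[0,0,-2],0]
    - [[0,0,-2],0]
    - [[0,0,0],0]
  hand: 0
  grip_force: 20

```text
clock: 9.35
tcp_pos: [0.4672, 0.0847, 0.1681]
orientation: [0.079, -3.136, 0.001]
contact_force: [0.0, 1.1, -0.5]
grip_width: 0.0001
```

Call:
jog_arm:
  plan:
    - [[0,0,-0.3],0]
    - [[0,0,-0.2],0]
    - [[0,0,-0.1],0]
    - [[0,0,0],0]
    - [[0,0,0],0]

```text
clock: 9.85
tcp_pos: [0.469, 0.0832, 0.1648]
orientation: [-0.075, 3.14, 0.0]
contact_force: [-0.3, 0.1, 0.5]
grip_width: -0.0002
```

Call:
jog_arm:
  plan:
    - [[0,0,-0.2],0]
    - [[0,0,-0.1],0]
    - [[0,0,0],0]
    - [[0,0,0],0]

```text
clock: 10.25
tcp_pos: [0.4688, 0.0831, 0.1613]
orientation: [0.075, -3.141, 0.0]
contact_force: [-0.6, -0.4, -0.1]
grip_width: 0.0002
```

Call:
jog_arm:
  plan:
    - [[0,0,-0.1],0]
    - [[0,0,-0.05],0]
    - [[0,0,0],0]
    - [[0,0,0],0]

```text
clock: 10.65
tcp_pos: [0.4688, 0.0832, 0.1599]
orientation: [0.075, -3.141, 0.0]
contact_force: [-0.9, -0.7, -0.1]
grip_width: 0.0001
```

The fingertips are at 0.087 m with no contact, so the knob top is at or below its home height and the plunger is fully home. Next is the clamp lever.

Call:
jog_arm:
  plan:
    - [[0,0,2],0]
    - [[-1,-3,0],0]
    - [[-1,-3,0],0]
    - [[0,-3,0],0]
    - [[0,-3,0],0]
    - [[0,-2.4,0],0]
    - [[0,0,-0.8],0]
    - [[0,0,0],0]
    - [[0,0,0],0]

```text
clock: 11.55
tcp_pos: [0.4487, -0.0598, 0.1717]
orientation: [0.077, -3.14, -0.001]
contact_force: [0.6, 0.3, -0.3]
grip_width: -0.0
```

Call:
jog_arm:
  plan:
    - [[1,0,0],0]
    - [[1,0,0],0]
    - [[1,0,0],0]
    - [[1,0,0],0]
    - [[1,0.1,0],0]
    - [[1,0,0],0]
    - [[0,0,0],0]

```text
clock: 12.25
tcp_pos: [0.5106, -0.0597, 0.172]
orientation: [-0.075, 3.139, -0.0]
contact_force: [-0.6, -0.6, 0.8]
grip_width: 0.0003
```

Call:
jog_arm:
  plan:
    - [[1,0,0],0]
    - [[1,0.1,0],0]
    - [[1,0,0],0]
    - [[1,0.1,0],0]
    - [[0,0,0],0]
    - [[0,0,0],0]

```text
clock: 12.85
tcp_pos: [0.5491, -0.0578, 0.1718]
orientation: [-0.075, 3.14, -0.0]
contact_force: [-0.5, -0.5, -0.3]
grip_width: -0.0001
```

Call:
jog_arm:
  plan:
    - [[0.3,0,0],0]
    - [[0.3,0,0],0]
    - [[0.2,0,0],0]
    - [[0,0,0],0]

```text
clock: 13.25
tcp_pos: [0.557, -0.0578, 0.1719]
orientation: [-0.075, 3.141, 0.0]
contact_force: [-0.2, 0.3, -0.1]
grip_width: 0.0005
```

Call:
jog_arm:
  plan:
    - [[0.3,0,0],0]
    - [[0.3,0,0],0]
    - [[0.2,0,0],0]
    - [[0,0,0],0]

```text
clock: 13.65
tcp_pos: [0.5638, -0.0579, 0.1717]
orientation: [0.074, -3.138, -0.0]
contact_force: [-4.9, 0.4, 2.9]
grip_width: 0.0001
```

Run:
```python
from h import *
a=grab_frame("top")[170:290,260:420,::-1];b=grab_frame("side")[120:260,290:450,::-1]
cv2.imwrite("pics/c4.png",np.hstack([cv2.resize(a,(400,300),interpolation=2),cv2.resize(b,(343,300),interpolation=2)]))
```

```text
(no output)
```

View pics/c4.png

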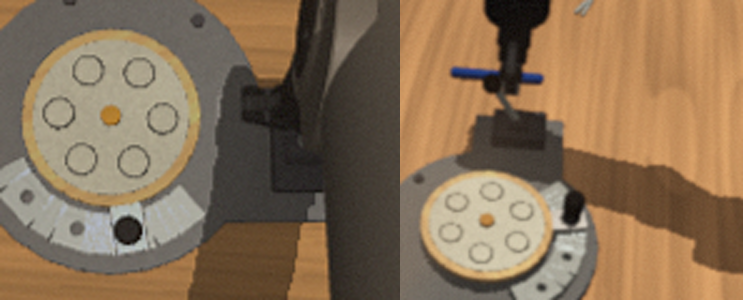

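Side view: the ball at crop (490,85) is now leaning to +x and being pushed, and the force has begun to rise (4.9 N). I push a little more to make sure it is at the stop.

Call:
jog_arm:
  plan:
    - [[0.2,0,0],0]
    - [[0,0,0],0]
    - [[0,0,0],0]

```text
clock: 14.05
tcp_pos: [0.5642, -0.0579, 0.1714]
orientation: [0.074, -3.134, -0.001]
contact_force: [-10.6, -0.3, 6.8]
grip_width: 0.0001
```

Call:
jog_arm:
  plan:
    - [[0.2,0,0],0]
    - [[0,0,0],0]
    - [[0,0,0],0]

```text
clock: 14.35
tcp_pos: [0.5647, -0.058, 0.1711]
orientation: [0.074, -3.131, -0.001]
contact_force: [-14.5, 0.8, 10.4]
grip_width: 0.0003
```

The tool no longer advances and the force climbs steeply to 14.5 N, so the lever is against its stop. I back away and take a last look.

Call:
jog_arm:
  plan:
    - [[-1,0,0],0]
    - [[-2,0,0],0]
    - [[-3,0,0],0]
    - [[-4,0,1],0]
    - [[-3,0,2],0]
    - [[0,-4,3],0]
    - [[0,-4,3],0]
    - [[0,-4,0],0]
    - [[0,-4,0],0]
    - [[0,0,0],0]
    - [[0,0,0],0]

```text
clock: 15.45
tcp_pos: [0.439, -0.2187, 0.2622]
orientation: [-0.071, 3.139, -0.001]
contact_force: [0.4, 0.0, 0.3]
grip_width: -0.0001
```

Run:
```python
from h import *
a=grab_frame("top")[100:290,170:440,::-1];b=grab_frame("side")[120:320,220:450,::-1]
cv2.imwrite("pics/c5.png",np.hstack([cv2.resize(a,(426,300),interpolation=2),cv2.resize(b,(345,300),interpolation=2)]))
o=get_obs();print(o["tcp_pos"],o["contact_force"],o["clock"])
```

```text
[ 0.43915106 -0.21683357  0.26184491] [ 0.06486051  0.12792597 -0.64331988] 15.55
```

View pics/c5.png

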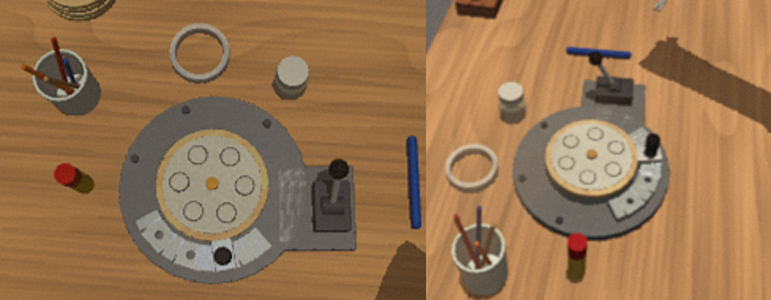

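Final view: the lever is over to +x (ball at top crop (338,168)), the knob is in the new hole, and the other objects have not moved.

Run:
```python
from h import *
print(tri((332.5,158.5),(384.1,206.3)))
print(hand_in())
```

```text
(array([ 0.5865089 , -0.05545256,  0.11123186]), np.float64(0.0026005449311951286))
the job is handed in; nothing more can be done
None
```

The plunger is home in the next hole counter-clockwise and the clamp lever is thrown fully over. The job was handed in at about 15.6 s, with the robot touching nothing. No verdict was reported.

- **Turntable:** I pulled the plunger up about 15 mm and swung the turntable about 0.47 rad. Then I lowered the pin into the hole in small steps. Side force on the wrist stayed under about 3.5 N throughout the lift, swing and lowering.
- **Plunger home:** before clamping, closed fingertips came down to 87 mm over the knob without touching it. Its home top height is about 87.5 mm. The side picture agreed to within its resolution of about 4 mm per pixel.
- **Clamp:** I pushed the lever to +x until the tool stopped advancing and the force rose to 14.5 N. The ball moved from x = 0.511 to 0.587 at the same height, which matches about 1.0 rad of travel.
- **Other things:** in the last picture, the other things around the stand were where they started.

No check failed. The two camera views disagreed by 2 to 3 mm, about what the calibration allows. I did not test the turntable's lock by pushing it sideways.

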